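Push the rail modules home and shut the retaining slide

ROBOT

A 6-joint arm with a two-finger parallel gripper is mounted at the origin on the work surface. World frame = base frame: x ahead of the robot, y to its left, z up, the work surface at z = 0. Lengths are in m, angles in rad, forces in N, time in s.
With the tool pointing down it reaches from about 0.375 to 0.9 m from the base axis. Payload 3.1 kg.
Tool frame: the origin (TCP) lies on the centre line of the jaws, within the pads' length; the fingertips stand robot.tip_reach ahead of it and the grasp point (between the pads) lies 8 mm behind it (robot.tip_reach is the distance from the TCP to the fingertips, in m); z points along the fingers, y is the line along which they close (so a half turn about z gives the same grasp; the last joint's range is limited). The gripper opens to 87 mm and grips with 3 to 60 N. Pads are 19 mm wide; open, the fingers measure 117 mm over their backs; the gripper's body (75 mm by 190 mm) begins 51 mm behind the grasp point.
Start: joints at [-1.373, 0.527, 1.433, -0, 1.181, -0.178], TCP at [0.229, -0.581, 0.234] pointing down, gripper open.
Joint ranges: [-3.08, 3.08], [-0.75, 2.2], [0.22, 2.44], [-1.43, 4.57], [0, 2.65], [-2.85, 2.85]. Speed limits (rad/s): [2.79, 2.79, 3.14, 3.14, 3.14, 3.14].

INTERFACE

Orientations are given as a unit quaternion [x, y, z, w].
In Python, from rig import robot gives the robot as it stands.
- The arm moves only by the tool jog_arm, never from a script. Its argument "motion" is one flat list of numbers, 7 for each row, row after row: the shift along the tool's x, y, z scaled (see below), then the turn, a rotation vector about the tool's x, y, z scaled (see below), then the gripper's target within -1 to 1 (shut at 1, half-way at 0, fully open at -1). In form: [x, y, z, rx, ry, rz, hand, x, y, z, rx, ry, rz, hand, ...]. A call has 1 to 12 rows; each row shifts and turns the commanded pose from where the row before left it, along the tool's axes as they then stand; what a row does not reach is not made up. The controller multiplies each number of a shift by 4 cm and each number of a turn by 4 degrees. A row lasts 1/8 s, in which the tool goes at most 62.5 mm and 10.7 degrees, less where a joint would pass 70% of its speed; a pose out of reach is approached as far as the arm can. A call with a number of a shift or a turn outside -1 to 1 is refused whole. A call with a gripper value outside its range is refused whole. The fingers move at their own pace and stop on an object; "grip_force" is the grip in N (left out, the last holds). Time passes only in rows, so rows that do not move let the fingers close. It gives the time, the measured TCP pose, the force, the opening and the grip force at its end, in the units of the state.
- robot.get_obs(): the state, without advancing time (a new reading comes with each control period).
- robot.camera(name): name is "side" or "top"; returns the picture (420x560x3 uint8, blue, green, red); there is no depth.
- robot.calibration(name): a dict with "fx", "fy", "cx", "cy" (pixels), "dist_coeffs" ([k1, k2, p1, p2, k3] as OpenCV has them; the pictures are not rectified), "R" (3x3) and "t" (3): a world point X has camera coordinates R X + t. Camera axes: x right, y down, z forward; pixel columns grow to the right and rows downward; lengths in m; the calibration is good to about 2 mm. A picture is of the moment at which its call begins. calibration takes no time and is no camera call.
- robot.hand_in(): hands the job in; it is judged then, once.
The state is a dict: "time": time; "q": joint angles; "joint_velocities": joint speeds; "joint_torque": joint torques, N m; "position": TCP position; "tool_rot": TCP orientation; "ft_force": force on the tool from outside, world axes, zero at the start; "moment": the same for the moment, N m; "grip_width": finger opening in m; "grip_force": force on a finger pad.
Only numpy, scipy, OpenCV 4.12 (cv2) and the standard library are available. Lean on these libraries where they do the work, as an engineer would, in place of code of your own. Each camera call takes 0.05 s, during which the arm holds its last target. There are 200 camera calls.

TASK

On the assembly jig, push the row of four modules along the rail as one train until it is fully home against the end stop, with no gaps, and then push the retaining slide all the way across the rail behind the last module. Only push: do not pick up or tip the modules, and leave everything else on the bench where it is.

Things in the scene. Friction and masses are not known exactly. Their poses are not given: they have to be found in the camera images.
- jig: Fixed jig: black plate 6 mm thick (84 mm wide, a tongue to x = -120 mm under the slide) with a steel hat rail 35 mm wide, top 14 mm above the mat, along the jig's y from -172 to +143 mm at x = 0; its -y end is open. Origin: on the mat, on the rail's centre line. Axes: y along the rail to the stop, x across it (slide on the -x side), z up. Place and yaw vary.
- stop_face (a point): Middle of the end stop's face (looks along the jig's -y) at rail-top height; jig x = 0, y = 130 mm. The stop is a fixed aluminium block on the rail's +y end, 54 mm wide, its top 52 mm above the mat. Axes as the jig's.
- slide (a joint): Travel (m) of the retaining slide, a steel bar 75 mm long in jig x, 12 mm wide, centred at jig y = 31 mm, 17 to 27 mm above the mat. 0 = drawn back (tip at jig x = -37 mm, clear of the rail); 0.060 = fully across the rail (tip x = +23 mm), its end of travel. Grows as it is pushed along +x. About 2.5 N of friction holds it where it is left; starts at 0 to 10 mm. A row not home blocks it.
- slide_tab (a point): Middle of the outer face (looks along the jig's -x) of the slide's upright push tab, 26 mm wide in y, 6 mm thick, at the slide's tail; its top is 57 mm, this point 39 mm above the mat. At jig x = -112 mm + travel, y = 31 mm. Under the slide: a plinth 30 mm wide, top 17 mm above the mat, x -116 to -38 mm; over it a bridge 30 mm wide, top 33 mm, x -48 to -38 mm. Axes as the jig's.
- module1: Grey rail module with white cap, first, next to the end stop: 52 mm across the rail, 22 mm along it, 44 mm tall (cap 26 mm wide above 32 mm), about 70 g. Sits on the rail as a saddle, legs 6 mm down each side with 1.5 mm play; the row of four slides with under 3 N and stands face to face, gaps up to 1 mm. Origin: centre of the legs' underside, 8 mm above the mat; axes as the jig's.
- module2: Grey rail module with white cap, second: 52 mm across the rail, 22 mm along it, 44 mm tall (cap 26 mm wide above 32 mm), about 70 g. Sits on the rail as a saddle, legs 6 mm down each side with 1.5 mm play; the row of four slides with under 3 N and stands face to face, gaps up to 1 mm. Origin: centre of the legs' underside, 8 mm above the mat; axes as the jig's.
- module3: Grey rail module with white cap, third: 52 mm across the rail, 22 mm along it, 44 mm tall (cap 26 mm wide above 32 mm), about 70 g. Sits on the rail as a saddle, legs 6 mm down each side with 1.5 mm play; the row of four slides with under 3 N and stands face to face, gaps up to 1 mm. Origin: centre of the legs' underside, 8 mm above the mat; axes as the jig's.
- module4: Grey rail module with white cap, fourth and last, farthest from the stop: 52 mm across the rail, 22 mm along it, 44 mm tall (cap 26 mm wide above 32 mm), about 70 g. Sits on the rail as a saddle, legs 6 mm down each side with 1.5 mm play; the row of four slides with under 3 N and stands face to face, gaps up to 1 mm. Origin: centre of the legs' underside, 8 mm above the mat; axes as the jig's.
- spare_module: A fifth, identical module standing loose on the mat beside the jig, on the side of the slide; bystander. Origin: centre of its underside.
- flux_jar: Small closed jar, 36 mm across, 42 mm tall, standing loose beside the jig on the side of the slide; bystander. Origin: centre of its underside.
- circuit_board: Green circuit board 60 x 75 mm, about 10 mm thick with its parts, lying on the mat beyond the rail; bystander. Origin: centre of its underside.
- cleaner_tin: Round dark metal tin with a brass ball of wool in it, 56 mm across, 37 mm tall, beyond the rail; bystander. Origin: centre of its underside.
- solder_spool: Metal spool, 52 mm across, 40 mm tall, standing on a flange beyond the rail; bystander. Origin: centre of its underside.
- phone: Flat black phone 148 x 72 x 8 mm lying to the robot's left; bystander. Origin: centre of its underside.
- screwdriver: Screwdriver lying roughly along x to the robot's right; bystander. Origin on its underside.
- tweezers: Steel tweezers, 120 mm long, 6 mm thick, lying to the robot's left; bystander. Origin: centre of its underside.
Mind the look-alikes: they are no part of the job. Leave any red look-alike of the module3 alone.

How it is judged:
On the way, in this order (a step that is already met when the one before it is completed fails the run):
1. the four modules are home against the end stop, in a closed row (y of module1 in the frame of jig between 0.116 and 0.122 m and x of module1 in the frame of jig between -0.004 and 0.004 m and z of each of module1, module2, module3, module4 in the frame of jig below 0.011 m and angle between each of module1, module2, module3, module4's own z axis and vertical below 0.1 rad and y of module2 in the frame of jig between 0.094 and 0.1 m and x of module2 in the frame of jig between -0.004 and 0.004 m and y of module3 in the frame of jig between 0.072 and 0.078 m and x of module3 in the frame of jig between -0.004 and 0.004 m and y of module4 in the frame of jig between 0.05 and 0.056 m and x of module4 in the frame of jig between -0.004 and 0.004 m), for 0.2 s.
2. the retaining slide is pushed across behind the last module (value of joint slide above 0.054 m), for 0.2 s.
At the end, for the whole second after the job is handed in: All four modules are at rest, upright and seated on the rail, each within 3 mm along the rail of its place in a closed row against the end stop (and within 4 mm across), and the retaining slide is at least 54 mm of its 60 mm across (all of step 1 and linear speed of each of module1, module2, module3, module4 below 0.01 m/s and value of joint slide above 0.054 m); the robot touches nothing.
It fails at once if a module is lifted off the rail (by more than 6 mm) (z of any of module1, module2, module3, module4 in the frame of jig above 0.014 m).
It fails at once if a module is tipped over (by more than 0.35 rad) (angle between any of module1, module2, module3, module4's own z axis and vertical above 0.35 rad).
It fails at once if something else on the bench is moved by more than 15 mm (distance of any of spare_module, flux_jar, circuit_board, cleaner_tin, solder_spool, phone, screwdriver, tweezers from where it was at the start of the episode above 0.015 m).
It also fails if it takes over 48 s, if anything falls off the work surface, if the arm or the gripper's body presses on something with over 40 N, if the wrist force passes 120 N, or if a joint passes its speed limit or range.

## Working session

There is one attempt and no reset: what is moved stays moved. The work goes in short steps, Python scripts to look and compute and a tool call to move; the robot and the scene stay as the last step left them, time stands still between calls to the robot, and variables do not carry over. Pictures are saved under pics/ and viewed, at most 10 in all, crops included, and the job is handed in when it is done.

Besides the shell and the picture viewer there is one more tool, called after "Call:" as name(argument=value, ...) on one line, values as JSON. jog_arm: Moves the arm, as the interface text tells. Shifts and turns lie within -1 to 1; 1 stands for 4 cm of shift or 4 degrees of turn. Its arguments: {"type":"object","properties":{"motion":{"type":"array","items":{"type":"number"}},"grip_force":{"type":"number"}},"required":["motion"]}

```bash
mkdir -p pics; python3 - <<'E'
from rig import robot
import cv2
for n in("top","side"):
    cv2.imwrite(f"pics/{n}0.png",robot.camera(n))
    print(n,robot.calibration(n))
print(robot.get_obs(),robot.tip_reach)
E
```

```text
top {'fx': 544.4481485168155, 'fy': 544.4481485168155, 'cx': 280.9337029968459, 'cy': 211.65213680778112, 'dist_coeffs': array([-0.03571463,  0.        ,  0.        ,  0.        ,  0.        ]), 'R': array([[-0.00699022, -0.99993103,  0.00943772],
       [-0.99420619,  0.00593722, -0.10732564],
       [ 0.10726221, -0.01013327, -0.99417913]]), 't': array([0.00437339, 0.55113757, 1.38301019])}
side {'fx': 391.3942799687784, 'fy': 391.3942799687784, 'cx': 281.89193985440033, 'cy': 216.88792637273673, 'dist_coeffs': array([0.00361576, 0.        , 0.        , 0.        , 0.        ]), 'R': array([[-0.98145892, -0.19164574, -0.00320847],
       [-0.11315729,  0.59285125, -0.79732228],
       [ 0.15470556, -0.78217601, -0.60354526]]), 't': array([0.56651677, 0.09845755, 0.95900433])}
{'time': 0.1, 'q': array([-1.37349986e+00,  5.28390966e-01,  1.43375973e+00, -2.66497612e-05,
        1.18138733e+00, -1.78491497e-01]), 'joint_velocities': array([-0.00054399, -0.00244255, -0.00132728, -0.00095414,  0.00074081,
        0.00051851]), 'joint_torque': array([-6.04825036e-04, -4.40985382e+01, -1.77151841e+01,  6.33402681e-02,
        5.34072309e-02, -5.25949895e-05]), 'position': array([ 0.22927875, -0.58075005,  0.23266314]), 'tool_rot': array([ 9.82398385e-01,  1.86795252e-01, -2.14673208e-05, -9.72523609e-04]), 'ft_force': array([ 0.49677617,  0.401234  , -0.85382025]), 'moment': array([ 0.03374698, -0.00021489,  0.0374375 ]), 'grip_force': 0.0, 'grip_width': 0.08717555065749699} 0.011
```

View pics/top0.png

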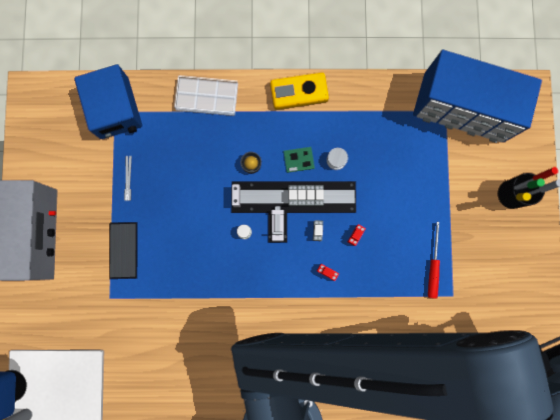

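View pics/side0.png

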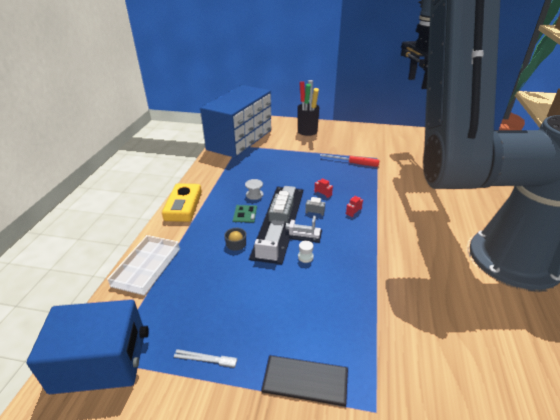

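The top view shows the rail running from (356,198) to (232,194), with the stop at its left end and the grey row at x≈288–324. The slide is at (278,225), and its tab is at the lower end. The two red look-alikes, at (357,235) and (328,272), stand off the rail, as does the grey spare at (318,230). Next I'll enlarge the jig.

```bash
python3 - <<'E'
import cv2
i=cv2.imread("pics/top0.png")[150:262,222:372]
cv2.imwrite("pics/c1.png",cv2.resize(i,None,fx=5,fy=5,interpolation=cv2.INTER_CUBIC))
E
```

```text
(no output)
```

View pics/c1.png

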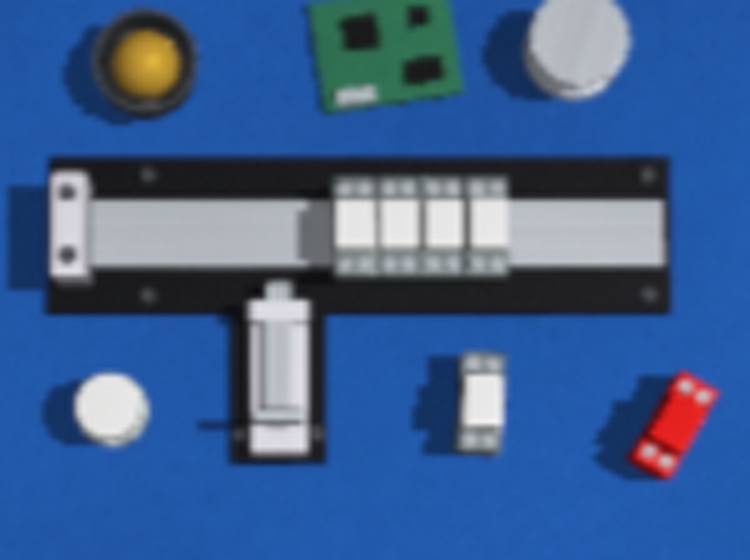

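```bash
cat >h.py <<'E'
from rig import robot
import numpy as np, cv2
from scipy.optimize import least_squares
def K(c): return np.array([[c['fx'],0,c['cx']],[0,c['fy'],c['cy']],[0,0,1.]])
def proj(n,P):
    c=robot.calibration(n); return cv2.projectPoints(np.array(P,float).reshape(-1,1,3),cv2.Rodrigues(c['R'])[0],c['t'],K(c),c['dist_coeffs'])[0][:,0]
def ray(n,uv,z):
    c=robot.calibration(n); p=cv2.undistortPoints(np.array([[uv]],float),K(c),c['dist_coeffs'])[0,0]
    d=c['R'].T@np.r_[p,1]; o=-c['R'].T@c['t']; return o+d*(z-o[2])/d[2]
def c1(u,v): return ((u+.5)/5-.5+222,(v+.5)/5-.5+150)
E
python3 - <<'E'
from h import *
c=robot.calibration("top");print(-c['R'].T@c['t'])
# jig: x lines at z=6mm: plate edges; rail end
for nm,uv,z in [("TL",(48,158),.006),("TR",(669,157),.006),("BR",(670,312),.006),("BL",(46,313),.006),
 ("railT",(665,199),.014),("railB",(665,266),.014),("railTl",(92,199),.014),("railBl",(92,267),.014),("stopface top",(90,174),.052),("stopface bot",(90,276),.052),
 ("mod4 T",(509,178),.04),("mod4 B",(509,275),.04),("cap4 r",(507,222),.052),("cap1 l",(335,222),.052),("mod1 l",(333,188),.04),("mod1 lB",(333,272),.04),
 ("tabLow57",(280,455),.057),("tabtopedge",(280,424),.057),("tab L",(249,430),.057),("tab R",(311,430),.057),("tip",(279,284),.027),("tongueL",(230,463),.006),("tongueR",(325,463),.006),
 ("bridgeT",(280,300),.033),("jar",(112,408),.042),("spareTL",(462,353),.03),("spareBR",(500,450),.03)]:
    print(nm,(ray("top",c1(*uv),z)*1000).round(1))
E
```

```text
[0.39963022 0.01511528 1.43406978]
TL [635.8 131.9   6. ]
TR [ 634.5 -198.1    6. ]
BR [ 551.6 -196.8    6. ]
BL [553.  132.8   6. ]
railT [ 610.8 -194.3   14. ]
railB [ 575.1 -193.5   14. ]
railTl [612.4 108.1  14. ]
railBl [576.3 108.   14. ]
stopface top [619.7 106.6  52. ]
stopface bot [567.  106.5  52. ]
mod4 T [ 618.3 -109.6   40. ]
mod4 B [ 567.7 -108.9   40. ]
cap4 r [ 593.6 -107.2   52. ]
cap1 l [594.1 -18.9  52. ]
mod1 l [613.6 -18.3  40. ]
mod1 lB [569.8 -18.   40. ]
tabLow57 [474.6  10.   57. ]
tabtopedge [490.3   9.9  57. ]
tab L [487.4  25.6  57. ]
tab R [487.2  -5.8  57. ]
tip [565.2   9.9  27. ]
tongueL [473.3  36.1   6. ]
tongueR [473.  -13.7   6. ]
bridgeT [556.2   9.4  33. ]
jar [500.   95.9  42. ]
spareTL [528.3 -84.7  30. ]
spareBR [ 477.9 -103.7   30. ]
```

Measured jig origin is about (593.7, −21.8) mm with yaw about −0.2°. The rear of the row is at y≈−109 mm, the slide tab face at x≈490 mm, y≈9.9 mm, and travel is about 8 mm. Plate 83 mm, rail 36 mm and row 90 mm all agree with the sizes given. The four grey modules on the rail are the row. The red look-alikes and the grey spare stand off the rail, as the crop confirms. I'll move above the place behind module 4 with the fingers shut.

Call:
jog_arm(motion=[0.76,-0.9,0,0,0,0.45,1,0.76,-0.9,0,0,0,0.45,1,0.76,-0.9,0,0,0,0.45,1,0.76,-0.9,0,0,0,0.45,1,0.76,-0.9,0,0,0,0.45,1,0.76,-0.9,0,0,0,0.45,1,0.76,-0.9,0,0,0,0.45,1,0.76,-0.9,0,0,0,0.45,1,0.76,-0.9,0,0,0,0.45,1,0.76,-0.9,0,0,0,0.45,1,0.76,-0.9,0,0,0,0.45,1,0.76,-0.9,0,0,0,0.45,1])

```text
time: 1.6
position: [0.4985, -0.0861, 0.2333]
tool_rot: [1.0, -0.001, -0.0, -0.0]
ft_force: [-0.3, 0.2, -0.0]
grip_width: 0.0004
grip_force: 0.0
```

Call:
jog_arm(motion=[0.8,0.55,0,0,0,0,1,0.8,0.55,0,0,0,0,1,0.8,0.55,0,0,0,0,1,0,0,0.9,0,0,0,1,0,0,0.9,0,0,0,1,0,0,0.9,0,0,0,1,0,0,0.9,0,0,0,1,0,0,0,0,0,0,1])

```text
time: 2.6
position: [0.5913, -0.1526, 0.0864]
tool_rot: [1.0, -0.001, -0.004, -0.002]
ft_force: [-0.2, 0.5, -0.1]
grip_width: 0.0004
grip_force: 0.0
```

```bash
python3 - <<'E'
from h import *
s=robot.camera("side")
cv2.imwrite("pics/s1.png",cv2.resize(s[140:290,200:360],None,fx=4,fy=4,interpolation=cv2.INTER_CUBIC))
o=robot.get_obs();print(o['time'],o['position'],o['tool_rot'])
E
```

```text
2.65 [ 0.59302701 -0.15326956  0.0884238 ] [ 9.99998341e-01 -6.03744668e-04 -1.55287618e-03 -7.35717171e-04]
```

View pics/s1.png

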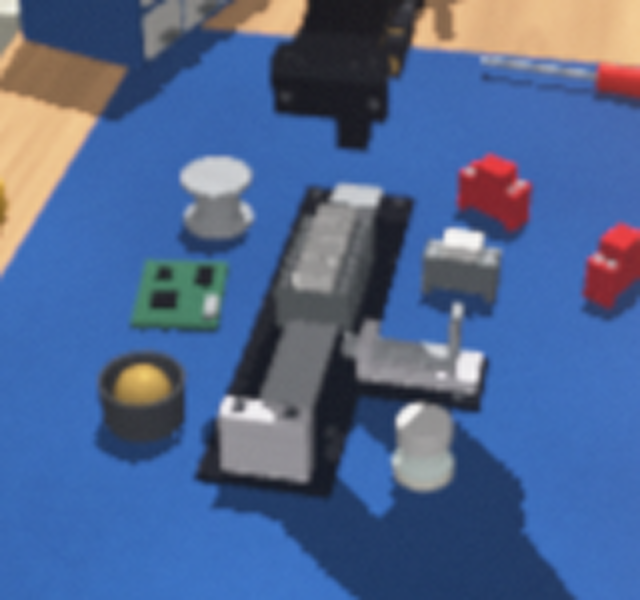

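The fingertip is centred over the open end of the rail, behind the grey row. I'll go down and start pushing.

Call:
jog_arm(motion=[0,0,0.7,0,0,0,1,0,0,0.7,0,0,0,1,0,0,0,0,0,0,1,0,-0.4,0,0,0,0,1,0,-0.2,0,0,0,0,1,0,-0.2,0,0,0,0,1,0,-0.2,0,0,0,0,1,0,-0.2,0,0,0,0,1,0,-0.2,0,0,0,0,1])

```text
time: 3.78
position: [0.5945, -0.0977, 0.0339]
tool_rot: [1.0, -0.001, 0.001, 0.0]
ft_force: [0.1, -2.3, 1.8]
grip_width: 0.0006
grip_force: 1.1
```

Call:
jog_arm(motion=[0,-0.2,0,0,0,0,1,0,-0.2,0,0,0,0,1,0,-0.2,0,0,0,0,1,0,-0.2,0,0,0,0,1,0,-0.2,0,0,0,0,1,0,-0.2,0,0,0,0,1,0,-0.2,0,0,0,0,1,0,-0.2,0,0,0,0,1,0,-0.2,0,0,0,0,1,0,-0.2,0,0,0,0,1,0,-0.2,0,0,0,0,1,0,0,0,0,0,0,1])

```text
time: 5.28
position: [0.5937, -0.0085, 0.0333]
tool_rot: [1.0, -0.0, -0.0, -0.0]
ft_force: [-0.1, -0.2, -0.0]
grip_width: 0.0005
grip_force: 0.1
```

Call:
jog_arm(motion=[0,-0.1,0,0,0,0,1,0,-0.1,0,0,0,0,1,0,-0.05,0,0,0,0,1,0,-0.05,0,0,0,0,1])

```text
time: 5.78
position: [0.594, 0.0025, 0.0334]
tool_rot: [1.0, -0.001, -0.0, -0.0]
ft_force: [0.3, -1.2, -0.1]
grip_width: 0.0001
grip_force: 0.6
```

Call:
jog_arm(motion=[0,-0.05,0,0,0,0,1])

```text
time: 5.9
position: [0.594, 0.0044, 0.0334]
tool_rot: [1.0, -0.001, -0.0, -0.0]
ft_force: [0.6, -0.5, -0.2]
grip_width: 0.0004
grip_force: 0.5
```

Call:
jog_arm(motion=[0,-0.05,0,0,0,0,1])

```text
time: 6.02
position: [0.594, 0.0064, 0.0334]
tool_rot: [1.0, -0.001, -0.0, -0.0]
ft_force: [0.3, -0.1, -0.4]
grip_width: 0.0005
grip_force: 0.5
```

Call:
jog_arm(motion=[0,-0.05,0,0,0,0,1])

```text
time: 6.15
position: [0.5941, 0.0085, 0.0335]
tool_rot: [1.0, -0.001, -0.0, -0.0]
ft_force: [0.7, -1.6, -0.4]
grip_width: 0.0009
grip_force: 0.5
```

Call:
jog_arm(motion=[0,-0.05,0,0,0,0,1])

```text
time: 6.28
position: [0.5941, 0.0105, 0.0335]
tool_rot: [1.0, -0.001, -0.0, -0.0]
ft_force: [-0.3, 0.1, -0.5]
grip_width: 0.0007
grip_force: 0.4
```

Call:
jog_arm(motion=[0,-0.04,0,0,0,0,1])

```text
time: 6.4
position: [0.594, 0.0112, 0.0335]
tool_rot: [1.0, 0.0, -0.0, 0.001]
ft_force: [-1.1, -6.7, 0.5]
grip_width: 0.0006
grip_force: 3.5
```

Call:
jog_arm(motion=[0,-0.04,0,0,0,0,1])

```text
time: 6.52
position: [0.5941, 0.0114, 0.0336]
tool_rot: [1.0, 0.001, -0.0, 0.002]
ft_force: [-1.4, -12.5, -0.2]
grip_width: 0.0005
grip_force: 6.0
```

```bash
python3 - <<'E'
from h import *
s=robot.camera("side")
cv2.imwrite("pics/s2.png",cv2.resize(s[175:275,230:340],None,fx=6,fy=6,interpolation=cv2.INTER_CUBIC))
o=robot.get_obs();print(o['time'],o['position'],o['ft_force'])
E
```

```text
6.575 [0.59403629 0.01131757 0.03361948] [-1.13398294 -8.71523533  0.21751995]
```

View pics/s2.png

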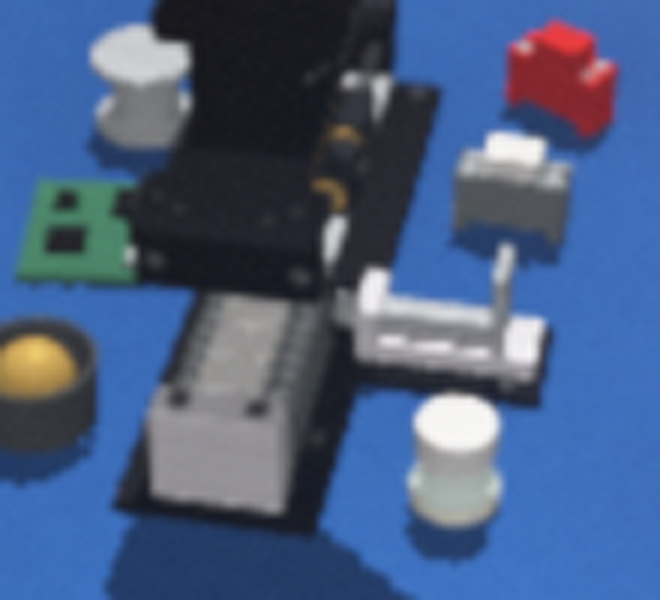

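The row has closed up against the stop: the modules fill the rail from the stop block at (225,430 in the crop), and the force rose to 12 N with no more motion. I'll back off, lift and go round to the tab.

Call:
jog_arm(motion=[0,0,0,0,0,0,1,0,0.1,0,0,0,0,1,0,0.5,0,0,0,0,1,0,0,-0.9,0,0,0,1,0,0,-0.9,0,0,0,1,-0.87,-0.12,0,0,0,0,1,-0.87,-0.12,0,0,0,0,1,-0.87,-0.12,0,0,0,0,1,-0.87,-0.12,0,0,0,0,1,0,0,0,0,0,0,1])

```text
time: 7.82
position: [0.4515, 0.0092, 0.1055]
tool_rot: [1.0, -0.001, -0.002, -0.001]
ft_force: [0.3, -0.1, -0.3]
grip_width: 0.0005
grip_force: 0.0
```

```bash
python3 - <<'E'
from h import *
s=robot.camera("side")
cv2.imwrite("pics/s3.png",cv2.resize(s[165:275,230:350],None,fx=5,fy=5,interpolation=cv2.INTER_CUBIC))
o=robot.get_obs();print(o['time'],o['position'],o['ft_force'])
# predicted side pixels (crop coords) of row ends at home: module4 rear, x edges, z=.04
P=[[.5937+a,-.0225+b,.04] for a in(-.026,.026) for b in(.130,.042)]
print((proj("side",P)-[230,165])*5)
E
```

```text
7.875 [0.45447602 0.00853593 0.10579486] [0.82928901 0.30944651 0.45175283]
[[235.71611524 397.1691501 ]
 [270.09913377 286.41330914]
 [130.40998377 383.83583957]
 [171.66107092 274.86009673]]
```

View pics/s3.png

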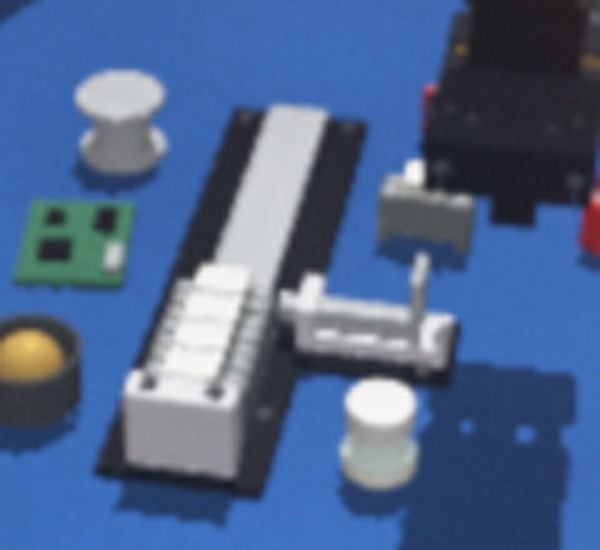

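The row is closed and home: module 4's rear corners at (268,287) and (175,275) match the predicted positions to within 1 mm. Next I'll lower outside the tab and push the slide.

Call:
jog_arm(motion=[0,0,0.8,0,0,0,1,0,0,0.8,0,0,0,1,0,0,0,0,0,0,1,0.2,0,0,0,0,0,1,0.2,0,0,0,0,0,1,0.2,0,0,0,0,0,1,0.2,0,0,0,0,0,1,0.2,0,0,0,0,0,1])

```text
time: 8.88
position: [0.4942, 0.0091, 0.0417]
tool_rot: [1.0, -0.001, -0.001, -0.0]
ft_force: [-3.4, -0.4, 2.1]
grip_width: 0.0005
grip_force: 1.6
```

Call:
jog_arm(motion=[0.2,0,0,0,0,0,1,0.2,0,0,0,0,0,1])

```text
time: 9.12
position: [0.511, 0.009, 0.0415]
tool_rot: [1.0, -0.001, -0.001, -0.0]
ft_force: [-3.2, 0.9, 1.5]
grip_width: 0.0007
grip_force: 1.6
```

Steady contact at about 3 N, and the slide is moving. The end should come at TCP x≈0.53.

Call:
jog_arm(motion=[0.15,0,0,0,0,0,1,0.15,0,0,0,0,0,1])

```text
time: 9.38
position: [0.5232, 0.0089, 0.0415]
tool_rot: [1.0, -0.001, -0.0, -0.0]
ft_force: [-2.8, -0.3, 2.2]
grip_width: 0.0006
grip_force: 1.5
```

Call:
jog_arm(motion=[0.08,0,0,0,0,0,1])

```text
time: 9.5
position: [0.5266, 0.0089, 0.0415]
tool_rot: [1.0, -0.001, 0.0, -0.0]
ft_force: [-3.8, 1.7, 2.0]
grip_width: 0.0004
grip_force: 1.4
```

Call:
jog_arm(motion=[0.08,0,0,0,0,0,1])

```text
time: 9.62
position: [0.5294, 0.0089, 0.0415]
tool_rot: [1.0, -0.001, -0.0, -0.0]
ft_force: [-2.6, 1.6, 1.1]
grip_width: 0.0003
grip_force: 1.4
```

Call:
jog_arm(motion=[0.05,0,0,0,0,0,1])

```text
time: 9.75
position: [0.5314, 0.0089, 0.0415]
tool_rot: [1.0, -0.001, -0.0, -0.0]
ft_force: [-1.9, 1.9, 1.8]
grip_width: 0.0003
grip_force: 1.3
```

Call:
jog_arm(motion=[0.05,0,0,0,0,0,1])

```text
time: 9.88
position: [0.5315, 0.0089, 0.0414]
tool_rot: [1.0, -0.0, -0.002, -0.0]
ft_force: [-7.3, -1.3, 6.2]
grip_width: 0.0005
grip_force: 3.8
```

Call:
jog_arm(motion=[0.03,0,0,0,0,0,1,0,0,0,0,0,0,1])

```text
time: 10.12
position: [0.5315, 0.0089, 0.0415]
tool_rot: [1.0, -0.0, -0.003, -0.0]
ft_force: [-7.3, -0.2, 6.2]
grip_width: 0.0001
grip_force: 3.7
```

Call:
jog_arm(motion=[-0.2,0,0,0,0,0,1,-0.6,0,0,0,0,0,1,-0.6,0,0,0,0,0,1,0,0,-0.9,0,0,0,1,0,0,-0.9,0,0,0,1,-0.5,0.9,-0.3,0,0,0,1,0,0.9,0,0,0,0,1,0,0.9,0,0,0,0,1,0,0,0,0,0,0,1])

```text
time: 11.25
position: [0.4607, -0.1024, 0.1261]
tool_rot: [1.0, -0.003, 0.003, 0.001]
ft_force: [-0.3, -0.2, -0.1]
grip_width: 0.0006
grip_force: 0.0
```

```bash
python3 - <<'E'
from h import *
s=robot.camera("side")
a=cv2.resize(s[165:275,230:350],None,fx=3.3,fy=3.3,interpolation=cv2.INTER_CUBIC)
t=cv2.resize(robot.camera("top")[170:280,222:342],None,fx=3.3,fy=3.3,interpolation=cv2.INTER_CUBIC)
cv2.imwrite("pics/s4.png",np.hstack([a,t]))
o=robot.get_obs();print(o['time'],o['position'],o['ft_force'])
E
```

```text
11.35 [ 0.45895121 -0.09953115  0.12567683] [-0.10190656  0.39516769 -0.55517713]
```

View pics/s4.png

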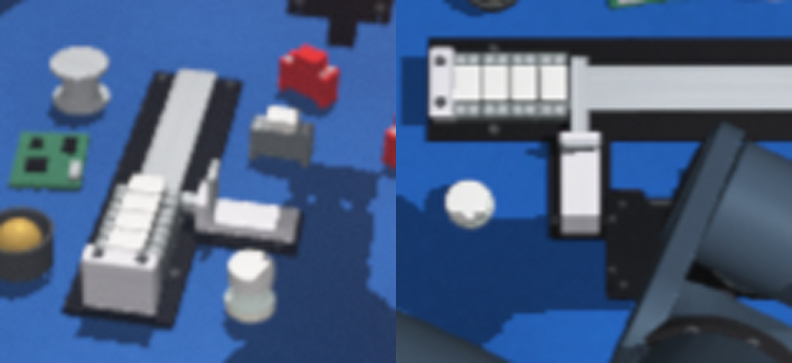

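The slide lies all the way across the rail (tip at (580,60), tab against the bridge at (580,138)). The row is closed against the stop, the bystanders in view have not moved, and the arm is clear.

```bash
python3 -c "
from rig import robot
print(robot.hand_in())"
```

```text
the job is handed in; nothing more can be done
None
```

The job is handed in, though no verdict came back: the four modules are closed up against the end stop, the retaining slide is fully across behind the last one, and nothing else in view moved.

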